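Seat the matching pitch comb in a fly-press spindle

ROBOT

A 6-joint arm with a two-finger parallel gripper is mounted at the origin on the work surface. World frame = base frame: x ahead of the robot, y to its left, z up, the work surface at z = 0. Lengths are in mm, angles in rad, forces in N, time in s.
With the tool pointing down it reaches from about 250 to 800 mm from the base axis. Payload 3.9 kg.
Tool frame: the origin (TCP) lies midway between the tips of the shut fingers; the grasp point (between the pads) lies behind it (bot.grasp_offset is the z of the grasp point in the tool frame, in mm); z points along the fingers, y is the line along which they close (so a half turn about z gives the same grasp; the last joint's range is limited). The gripper opens to 85 mm and grips with 20 to 120 N. Pads are 22 mm wide; open, the fingers measure 114 mm over their backs; the gripper's body (76 mm by 85 mm) begins 54 mm behind the grasp point. The pads swing forward as they close: fully open they stand 13 mm farther back than shut.
Start: joints at [1.261, 0.26, -0.138, 1.173, 0, 1.571], TCP at [160.051, 499.999, 208.304] pointing down, gripper open.
Joint ranges: [-2.78, 2.78], [-0.83, 1.72], [-1.28, 1.37], [-1.9, 2.12], [-1.57, 1.48], [-3.14, 3.14]. Speed limits (rad/s): [2.57, 2.57, 3.14, 3.14, 3.14, 3.14].

INTERFACE

Orientations are given as a unit quaternion [x, y, z, w].
In Python, from plant import monitor, optics, bot gives the robot as it stands.
- The arm moves only by the tool servo_tool, never from a script. Its argument "commands" is a list of rows, each a list of 3 entries, a list of its own where there are three numbers: the shift along the tool's x, y, z in cm, then the turn, a rotation vector about the tool's x, y, z in degrees, then the closure, from 0 (fully open) to 1 (shut). In form: [[[dx, dy, dz], [wx, wy, wz], grip], ...]. A call has 1 to 20 rows; each row shifts and turns the commanded pose from where the row before left it, along the tool's axes as they then stand; what a row does not reach is not made up. A row lasts 1/8 s, in which the tool goes at most 62.5 mm and 10.7 degrees, less where a joint would pass 70% of its speed; a pose out of reach is approached as far as the arm can. A call with a gripper value outside its range is refused whole. The fingers move at their own pace and stop on an object; the grip force is fixed at half the most. Time passes only in rows, so rows that do not move let the fingers close. It gives the time, the measured TCP pose, the force, the opening and the grip force at its end, in the units of the state.
- monitor.observe(): the state, without advancing time (a new reading comes with each control period).
- optics.capture(name): name is "scene" or "top" or "wrist"; returns the picture (420x560x3 uint8, red, green, blue); there is no depth.
- optics.camera_info(name): a dict with "fx", "fy", "cx", "cy" (pixels), "xyz" and "rotation" of the camera in the world. Camera axes: x right, y down, z forward; pixel columns grow to the right and rows downward; lengths in mm; the calibration is good to about 2 mm. A picture is of the moment at which its call begins: read the wrist's pose just before it. camera_info takes no time and is no camera call; for the wrist camera it gives the pose at the moment of the call.
- bot.finish_job(): hands the job in; it is judged then, once.
The state is a dict: "t": time; "joint_positions": joint angles; "qvel": joint speeds; "joint_efforts": joint torques, N m; "tool_pos": TCP position; "tcp_rot": TCP orientation; "wrist_force": force on the tool from outside, world axes, zero at the start; "wrist_torque": the same for the moment, N m; "grip_width": opening from 0.0 (shut) to 1.0 (fully open); "grip_force": force on a finger pad.
Only numpy, scipy, OpenCV 4.12 (cv2) and the standard library are available. Lean on these libraries where they do the work, as an engineer would, in place of code of your own. Each camera call takes 0.05 s, during which the arm holds its last target. There are 200 camera calls.

TASK

Check the thread of the fly-press spindle: take the pitch comb leaf whose teeth match the spindle, lay it flat on the white ceramic board beside the spindle and seat all its teeth fully home in the thread grooves. Let go so that it lies there flat on the board and square to the spindle, and leave the other two combs where they are.

Things in the scene. Friction and masses are not known exactly. Their poses are not given: they have to be found in the camera images.
- comb_20: Steel pitch comb, red grip, up to 0.27 kg: plate 58 x 76 x 6 lying flat, 4 V teeth at 20 pitch (y = +-10, +-30; 12 wide at the base, 3 at the tip) out 8 along +x. Grip block 30 (x) x 16 (y), from the plate up to z = 40. Origin: underside, below the grip's centre (mass centre). Plate from x = -34 to its front edge at 24; tooth tips at 32. Fits the spindle. Starts on the table. All in mm; z up.
- comb_12: Loose steel pitch comb with a blue grip, same plate, grip and origin as the red one, but 6 small teeth at 12 mm pitch: wrong for the spindle. Lies on the table.
- comb_30: Loose steel pitch comb with a yellow grip, same plate, grip and origin as the red one, but 3 wide teeth at 30 mm pitch: wrong for the spindle. Lies on the table.
- thread (a point): Mid-axis of the fixed level steel spindle (along y, 220 long), 45 above table; z up. Crests: diameter 60, 4 wide, at y = 0, +-20, +-40, +-60; square V grooves between, 16 wide at mouth, 4 at bottom, 10 deep. White board on its -x side: x -139 to -33, y +-75, top at z = -3. Red comb fully home: front edge on crests, origin at x = -54, y = 0 or +-20 (2 play), z = -3, its +x along this +x. All mm.
Things that resemble listed ones, but are neither listed nor needed, are in the scene too. Leave any green look-alike of the comb_20 alone.

How it is judged:
By the outcome, as a careful person would: the job done as asked, in the order asked, and still so for the second after the job is handed in, with the robot touching nothing.
It also fails if it takes over 38 s, if anything falls off the work surface, if the arm or the gripper's body presses on something with over 40 N, if the wrist force passes 120 N, or if a joint passes its speed limit or range.

## Working session

There is one attempt and no reset: what is moved stays moved. The work goes in short steps, Python scripts to look and compute and a tool call to move; the robot and the scene stay as the last step left them, time stands still between calls to the robot, and variables do not carry over. Pictures are saved under pics/ and viewed, at most 10 in all, crops included, and the job is handed in when it is done.

Besides the shell and the picture viewer there is one more tool, called after "Call:" by a JSON object that holds its "api" and its "payload", one argument or row to a line. servo_tool: Moves the arm, as the interface text tells. Its arguments: {"type":"object","properties":{"commands":{"type":"array","items":{"type":"array"}}},"required":["commands"]}

```bash
mkdir -p pics; python3 - <<'E'
from plant import monitor, optics, bot
import cv2, numpy as np
s=monitor.observe(); print(s, bot.grasp_offset)
ims=[]
for n in ("scene","top","wrist"):
    i=optics.camera_info(n); print(n,{k:np.round(v,3).tolist() for k,v in i.items()})
    im=optics.capture(n); cv2.imwrite(f"pics/{n}0.png",im[:,:,::-1])
E
```

```text
{'t': 0.0, 'joint_positions': array([ 1.26100927e+00,  2.60691118e-01, -1.39383077e-01,  1.17271869e+00,
       -1.04276544e-05,  1.57078244e+00]), 'qvel': array([-0.00099244,  0.00027605, -0.00098405,  0.00143028, -0.00015477,
       -0.00118581]), 'joint_efforts': array([-8.97903192e-06, -4.05674815e+01,  2.53923225e+01,  1.88081071e-02,
       -6.11340670e-05, -8.59294119e-06]), 'tool_pos': array([159.82655409, 499.30155207, 207.45594625]), 'tcp_rot': array([ 1.54267958e-01,  9.88028542e-01, -9.87130398e-04, -1.48864769e-04]), 'wrist_force': array([-0.31030255,  0.88500889,  0.14442236]), 'wrist_torque': array([ 0.00673509,  0.00392257, -0.03542564]), 'grip_force': 0.0, 'grip_width': 0.9983882467774393} -18.700000000000003
scene {'fx': 453.696, 'fy': 453.696, 'cx': 266.931, 'cy': 207.251, 'xyz': [1305.16, 265.134, 766.739], 'rotation': [0.544, 0.73, -0.325, -0.255]}
top {'fx': 396.828, 'fy': 396.828, 'cx': 275.776, 'cy': 207.999, 'xyz': [393.176, 73.09, 909.649], 'rotation': [0.708, -0.701, 0.064, -0.05]}
wrist {'fx': 375.138, 'fy': 375.138, 'cx': 278.476, 'cy': 205.09, 'xyz': [96.657, 520.378, 372.299], 'rotation': [0.801, 0.584, 0.078, 0.108]}
```

View pics/top0.png

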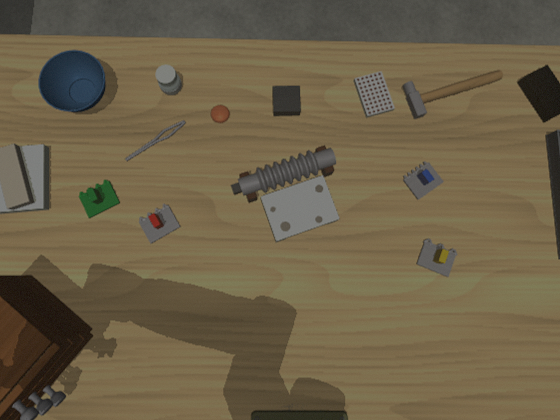

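View pics/scene0.png

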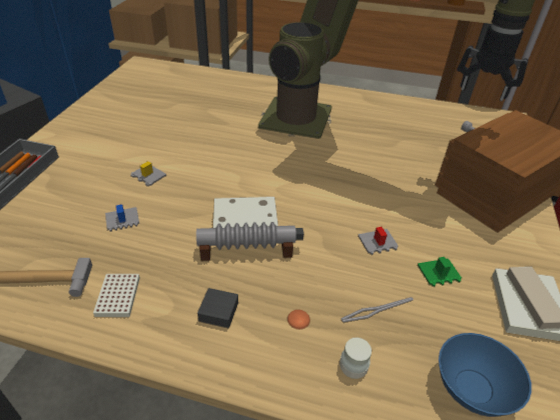

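Candidates for the red comb (top view): red-grip comb (160,223), green look-alike (99,199), blue comb (423,180), yellow comb (437,258). The red blob at (220,113) is no comb. I choose (160,223). The spindle is at (290,172), with the board below it at (300,208).

```bash
cat > h.py <<'E'
import numpy as np, cv2
from scipy.spatial.transform import Rotation as R
from plant import monitor, optics, bot
def ray(i,uv):
    d=R.from_quat(i["rotation"]).apply([(uv[0]-i["cx"])/i["fx"],(uv[1]-i["cy"])/i["fy"],1.]) if np.size(i["rotation"])==4 else np.array(i["rotation"])@[(uv[0]-i["cx"])/i["fx"],(uv[1]-i["cy"])/i["fy"],1.]
    return np.array(i["xyz"]),d/np.linalg.norm(d)
def onz(i,uv,z):
    o,d=ray(i,uv); return o+d*(z-o[2])/d[2]
def tri(i,a,j,b):
    o,d=ray(i,a);p,e=ray(j,b); t=np.linalg.lstsq(np.c_[d,-e],p-o,rcond=None)[0]
    A,B=o+d*t[0],p+e*t[1]; return (A+B)/2,np.linalg.norm(A-B)
def proj(i,P):
    q=R.from_quat(i["rotation"]).inv().apply(np.asarray(P)-i["xyz"]); return np.array([i["fx"]*q[0]/q[2]+i["cx"],i["fy"]*q[1]/q[2]+i["cy"]])
def redmask(im):
    r,g,b=[im[:,:,k].astype(int) for k in range(3)]
    return ((r>90)&(r>2.5*g)&(r>2.5*b)).astype(np.uint8)
def blobs(m,amin=25):
    n,l,st,c=cv2.connectedComponentsWithStats(m); return [(c[k].round(1).tolist(),int(st[k,4])) for k in range(1,n) if st[k,4]>=amin]
E
python3 - <<'E'
from h import *
T,S=[cv2.imread(f"pics/{n}0.png")[:,:,::-1] for n in("top","scene")]
ti,si=[optics.camera_info(n) for n in("top","scene")]
bt,bs=blobs(redmask(T)),blobs(redmask(S)); print(bt,bs)
for im,i in((T,ti),(S,si)):
    h=cv2.cvtColor(np.ascontiguousarray(im),cv2.COLOR_RGB2HSV); m=((h[...,1]<40)&(h[...,2]>115)).astype(np.uint8)
    m=cv2.morphologyEx(m,cv2.MORPH_CLOSE,np.ones((5,5)))
    for c in cv2.findContours(m,0,1)[0]:
        r=cv2.minAreaRect(c)
        if cv2.contourArea(c)>1000: print(np.round(r[0]),np.round(cv2.boxPoints(r)).tolist(),[np.round(onz(i,p,42)[:2]).tolist() for p in cv2.boxPoints(r)])
print(onz(ti,(238,188),45),onz(ti,(335,159),45))
a=cv2.resize(T[185:255,75:205],(780,420),interpolation=2)
cv2.imwrite("pics/crop1.png",a[:,:,::-1])
E
```

```text
[([154.0, 220.1], 82)] [([381.4, 235.0], 110)]
[300. 207.] [[260.0, 196.0], [323.0, 174.0], [339.0, 218.0], [276.0, 240.0]] [[561.0, 91.0], [614.0, -51.0], [514.0, -84.0], [464.0, 55.0]]
[ 21. 177.] [[-0.0, 144.0], [42.0, 144.0], [42.0, 210.0], [0.0, 210.0]] [[673.0, 675.0], [675.0, 582.0], [525.0, 567.0], [524.0, 658.0]]
[374.  93.] [[355.0, 78.0], [381.0, 69.0], [394.0, 107.0], [367.0, 116.0]] [[847.0, -127.0], [870.0, -191.0], [776.0, -218.0], [753.0, -155.0]]
[116. 294.] [[93.0, 314.0], [106.0, 266.0], [139.0, 275.0], [126.0, 323.0]] [[901.0, -180.0], [786.0, -221.0], [787.0, -144.0], [900.0, -110.0]]
[518. 313.] [[471.0, 291.0], [502.0, 264.0], [564.0, 334.0], [534.0, 361.0]] [[630.0, 516.0], [533.0, 582.0], [685.0, 679.0], [762.0, 616.0]]
[245. 217.] [[195.0, 199.0], [294.0, 196.0], [295.0, 235.0], [196.0, 237.0]] [[529.0, -129.0], [446.0, 102.0], [579.0, 137.0], [653.0, -74.0]]
[578.64916545 140.23046809  45.        ] [648.38763658 -77.11638295  45.        ]
```

View pics/crop1.png

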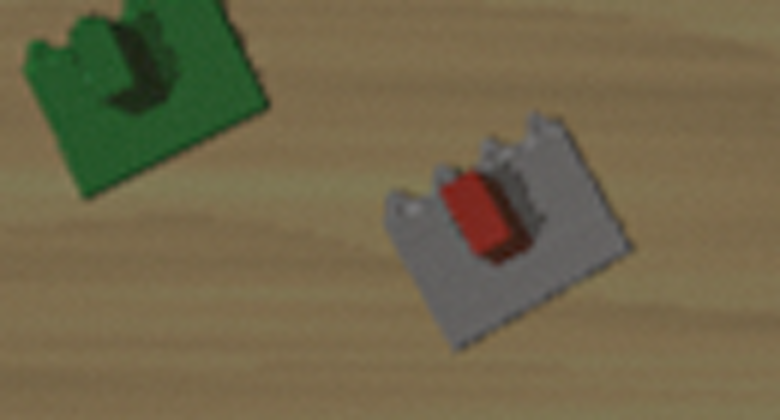

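The crop shows the red-grip plate with four teeth pointing up in the image (world +x). Its back corners are near top px (151,243) and (180,226), so this is comb_20.

```bash
python3 - <<'E'
from h import *
ti,si=[optics.camera_info(n) for n in("top","scene")]
print("grip tri",tri(ti,(154,220.1),si,(381.4,235)))
A,B=onz(ti,(151.2,243.3),6),onz(ti,(180.3,225.8),6); print(A,B,np.linalg.norm(A-B))
e=(A-B)[:2]; print("comb y yaw",np.degrees(np.arctan2(e[1],e[0])), "center top@40",onz(ti,(155,219.5),40))
m=((A+B)/2)[:2]; x=np.array([e[1],-e[0]])/np.linalg.norm(e); print("origin est",m+34*x, "x dir",x)
# tooth tips
for p in[(400,195),(535,118)]: print(onz(ti,(75+p[0]/6,185+p[1]/6),6))
r=R.from_quat(monitor.observe()["tcp_rot"]); print(r.as_matrix().round(3))
wi=optics.camera_info("wrist"); p=monitor.observe()["tool_pos"]
print("cam in tool",r.inv().apply(np.array(wi["xyz"])-p), (r.inv()*R.from_quat(wi["rotation"])).as_matrix().round(3))
E
```

```text
grip tri (array([506.79789783, 326.22819489,  29.15389603]), np.float64(0.17701242488460833))
[456.89982422 336.05518159   6.        ] [497.35128174 272.47402539   6.        ] 75.35836940446727
comb y yaw 122.46524080891155 center top@40 [506.76103551 320.9138672   40.        ]
origin est [505.81193948 322.51539059] x dir [0.84371725 0.53678786]
[515.47375993 361.10490086   6.        ]
[545.77360713 311.6299265    6.        ]
[[-0.952  0.305 -0.   ]
 [ 0.305  0.952 -0.001]
 [-0.    -0.002 -1.   ]]
cam in tool [  66.57375148    0.44501483 -164.74243464] [[-0.001 -0.965 -0.263]
 [ 1.    -0.001  0.   ]
 [-0.001 -0.263  0.965]]
```

```bash
python3 - <<'E'
from h import *
ti,si=[optics.camera_info(n) for n in("top","scene")]
print(proj(ti,monitor.observe()["tool_pos"]),proj(si,monitor.observe()["tool_pos"]))
for a,b in[((92,333),(447,148)),((34,276),(505,182)),((38,260),(497,222))]: print(tri(ti,a,si,b))
E
```

```text
[  3.90686483 415.75448325] [476.13062322 107.48182839]
(array([277.03494097, 422.33936787, 137.55370527]), np.float64(46.245087757748664))
(array([382.25562028, 545.23183771, 135.7442351 ]), np.float64(51.21789239638567))
(array([415.32382347, 569.23278412,  53.44609784]), np.float64(19.637361036742305))
```

Call:
{"api": "servo_tool", "payload": {
  "commands": [
    [[0,0,-2.5],[0,0,0],0],
    [[0,0,-2.5],[0,0,0],0],
    [[-3.83,-0.63,0],[0,0,0],0],
    [[-3.83,-0.63,0],[0,0,0],0],
    [[-3.83,-0.63,0],[0,0,0],0],
    [[-3.83,-0.63,0],[0,0,0],0],
    [[-3.83,-0.63,0],[0,0,0],0],
    [[-3.83,-0.63,0],[0,0,0],0],
    [[-3.83,-0.63,0],[0,0,0],0],
    [[-3.83,-0.63,0],[0,0,0],0],
    [[-3.83,-0.63,0],[0,0,0],0],
    [[-3.83,-0.63,0],[0,0,0],0],
    [[0,0,2.4],[0,0,-10],0],
    [[0,0,2.4],[0,0,-10],0],
    [[0,0,2.4],[0,0,-10],0],
    [[0,0,2.4],[0,0,-10],0],
    [[0,0,2.4],[0,0,-10],0],
    [[0,0,0],[0,0,0],0]
  ]
}}

```text
t: 2.4
tool_pos: [503.8, 322.0, 136.0]
tcp_rot: [-0.277, 0.961, -0.001, -0.003]
wrist_force: [0.0, -0.7, 0.9]
grip_width: 1.002
grip_force: 0.0
```

```bash
python3 - <<'E'
from h import *
s=monitor.observe(); print(s["t"],s["tool_pos"],R.from_quat(s["tcp_rot"]).as_matrix().round(3),s["joint_positions"])
i=optics.camera_info("wrist"); im=optics.capture("wrist"); cv2.imwrite("pics/w1.png",im[:,:,::-1])
m=redmask(im); print(blobs(m))
import json; json.dump({k:np.array(v).tolist() for k,v in i.items()},open("w1.json","w"))
E
```

```text
2.4 [503.80573797 322.04282432 135.99868425] [[-0.847 -0.532 -0.005]
 [-0.532  0.847 -0.003]
 [ 0.005 -0.    -1.   ]] [ 5.68770634e-01  4.24890856e-01 -8.28939245e-02  1.06839301e+00
 -1.88365760e-05  8.01837416e-03]
[([277.5, 200.0], 794)]
```

View pics/w1.png

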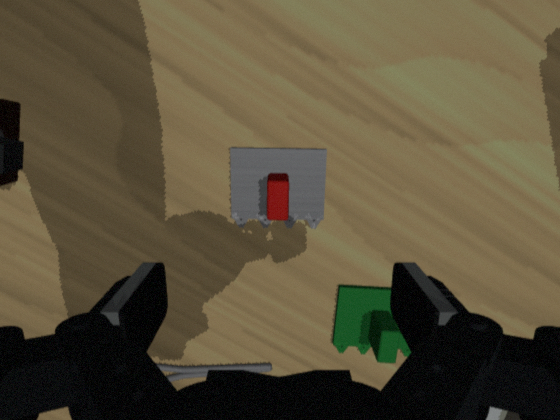

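The picture shows the red comb at (278,190) with its teeth down in the image (away from the robot). Its back edge runs from (230,148) to (326,148), and the green look-alike sits at (375,325).

```bash
python3 - <<'E'
from h import *
import json
i={k:np.array(v) for k,v in json.load(open("w1.json")).items()}
im=cv2.imread("pics/w1.png")[:,:,::-1]
s=monitor.observe(); r=R.from_quat(s["tcp_rot"]); p=s["tool_pos"]
print("tcp px",proj(i,p),"tcp on table px",proj(i,[p[0],p[1],0]))
m=redmask(im); ys,xs=np.nonzero(m); 
for y in range(ys.min(),ys.max()+1,4): 
    q=xs[ys==y]; print(y,q.min(),q.max(),im[y,(q.min()+q.max())//2].tolist())
g=cv2.cvtColor(np.ascontiguousarray(im),cv2.COLOR_RGB2HSV); pm=((g[...,1]<60)&(g[...,2]>60)).astype(np.uint8); pm[:, :200]=0; pm[:,360:]=0; pm[250:]=0;pm[:130]=0
pm=cv2.morphologyEx(pm|m,cv2.MORPH_OPEN,np.ones((3,3)));ys,xs=np.nonzero(pm)
for y in range(150,232,10):
    q=xs[ys==y]; print("plate",y,q.min(),q.max()) if len(q) else 0
yt=[np.nonzero(pm[:,x])[0].min() for x in range(236,322,6)]; k=np.polyfit(range(236,322,6),yt,1); print(yt,k)
A,B=onz(i,(230,np.polyval(k,230)),6),onz(i,(326,np.polyval(k,326)),6);print(A,B,np.linalg.norm(A-B))
for n,P in(("A",A),("B",B)): print(n,r.inv().apply(P-p))
P,Q=onz(i,(278.5,220.5),40),onz(i,(278.5,182),40)
for q in(P,Q): print("grip top front/back in tool",r.inv().apply(q-p),q)
E
```

```text
tcp px [277.72106927 252.41279602] tcp on table px [277.9831459  188.75772051]
181 269 285 [101, 22, 18]
185 268 288 [129, 25, 22]
189 268 288 [126, 22, 21]
193 268 288 [129, 30, 23]
197 268 287 [126, 25, 19]
201 268 287 [123, 18, 17]
205 268 287 [123, 17, 16]
209 267 287 [123, 11, 9]
213 267 287 [123, 21, 19]
217 267 287 [126, 25, 21]
plate 150 230 326
plate 160 230 326
plate 170 230 325
plate 180 231 325
plate 190 231 324
plate 200 231 324
plate 210 231 323
plate 220 235 320
[np.int64(147), np.int64(148), np.int64(148), np.int64(148), np.int64(148), np.int64(148), np.int64(148), np.int64(148), np.int64(148), np.int64(148), np.int64(148), np.int64(149), np.int64(149), np.int64(149), np.int64(149)] [1.72619048e-02 1.43401190e+02]
[495.59416287 272.66544541   6.        ] [456.77099572 336.99518391   6.        ] 75.13689880928075
A [ 34.11535089 -37.51622746 131.63878041]
B [ 32.84192147  37.60987932 131.63417272]
grip top front/back in tool [-15.0529883    0.41290133  97.51728601] [517.17880882 330.96230491  40.        ]
grip top front/back in tool [13.50727568  0.40491488 97.58736386] [492.98423843 315.78612565  40.        ]
```

Call:
{"api": "servo_tool", "payload": {
  "commands": [
    [[-0.07,0.03,2],[0,0,1],0],
    [[0,0,2],[0,0,0],0],
    [[0,0,2],[0,0,0],0],
    [[0,0,2],[0,0,0],0],
    [[0,0,1.5],[0,0,0],0],
    [[0,0,1.5],[0,0,0],0],
    [[0,0,1.5],[0,0,0],0],
    [[0,0,0],[0,0,0],0.5],
    [[0,0,0],[0,0,0],1],
    [[0,0,0],[0,0,0],1],
    [[0,0,0],[0,0,0],1],
    [[0,0,0],[0,0,0],1],
    [[0,0,0],[0,0,0],1],
    [[0,0,0],[0,0,0],1]
  ]
}}

```text
t: 4.2
tool_pos: [506.6, 324.1, 14.2]
tcp_rot: [-0.269, 0.963, 0.0, 0.001]
wrist_force: [-1.5, -0.9, 6.2]
grip_width: 0.146
grip_force: 58.9
```

Call:
{"api": "servo_tool", "payload": {
  "commands": [
    [[0,0,-1],[0,0,0],1],
    [[0,0,-2],[0,0,0],1],
    [[0,0,-3],[0,0,2.2],1],
    [[0,0,-3],[0,0,3],1],
    [[0,0,-3],[0,0,3],1],
    [[0,0,-3],[0,0,3],1],
    [[0,0,-3],[0,0,0],1],
    [[0.38,-2.25,-1.6],[0,0,0],1],
    [[0.38,-2.25,0],[0,0,0],1],
    [[0.38,-2.25,0],[0,0,0],1],
    [[0.38,-2.25,0],[0,0,0],1],
    [[0.38,-2.25,0],[0,0,0],1],
    [[0.38,-2.25,0],[0,0,0],1],
    [[0.38,-2.25,0],[0,0,0],1],
    [[0.38,-2.25,0],[0,0,0],1],
    [[0.38,-2.25,0],[0,0,0],1],
    [[0,0,0],[0,0,0],1],
    [[0,0,0],[0,0,0],1]
  ]
}}

```text
t: 6.45
tool_pos: [542.5, 121.2, 208.3]
tcp_rot: [-0.174, 0.985, 0.0, -0.001]
wrist_force: [-0.2, -0.0, -1.7]
grip_width: 0.153
grip_force: 58.8
```

```bash
python3 - <<'E'
from h import *
s=monitor.observe(); print(s["t"],s["tool_pos"],R.from_quat(s["tcp_rot"]).as_matrix().round(3),s["grip_width"])
i=optics.camera_info("wrist"); im=optics.capture("wrist"); cv2.imwrite("pics/w2.png",im[:,:,::-1])
import json; d={k:np.array(v).tolist() for k,v in i.items()}; d["p"]=s["tool_pos"].tolist(); d["q"]=np.array(s["tcp_rot"]).tolist(); json.dump(d,open("w2.json","w"))
E
```

```text
6.45 [542.49288439 121.20905746 208.3183364 ] [[-0.94  -0.342 -0.002]
 [-0.342  0.94  -0.   ]
 [ 0.002  0.001 -1.   ]] 0.1533362442554346
```

View pics/w2.png

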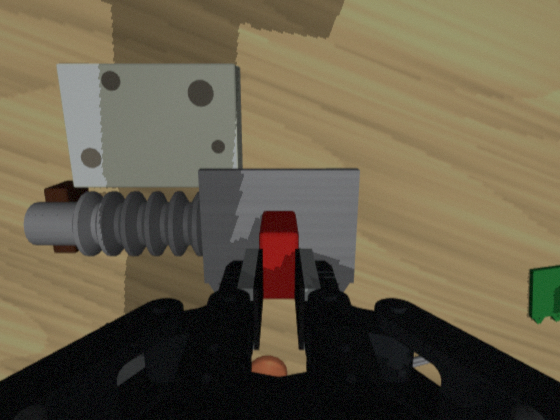

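The board's top edge runs from (58,65) to (240,66). Crests show at about columns 89, 112, 134, 156 and 178, around row 222. The held comb's back corners are at (199,170) and (359,170), and it looks square to the spindle.

```bash
python3 - <<'E'
from h import *
import json
i={k:np.array(v) for k,v in json.load(open("w2.json")).items()}; p=i["p"]; r=R.from_quat(i["q"])
im=cv2.imread("pics/w2.png"); g=cv2.GaussianBlur(im,(3,3),0).astype(float)
h=cv2.cvtColor(im,cv2.COLOR_BGR2HSV)
loc=lambda P:r.inv().apply(P-p).round(1)
for A in((199.5,170),(358.5,170)):
    print("comb corner",[loc(onz(i,A,z)) for z in (198,200)])
pr=g[205:240,70:200].mean((0,2)); print("prof",pr.round().astype(int).tolist())
for c in (89,112,134,156,178):
    col=g[175:275,c-1:c+2].mean(1); print(c,"sat",h[180:268:2,c,1].tolist(),"v",col.mean(1)[5:93:2].round().astype(int).tolist())
print("board V row 120",g[120,40:90:1].mean(1).round().astype(int).tolist())
print("board R row 120",g[120,225:250].mean(1).round().astype(int).tolist())
print("board top col150,90",g[55:75,150].mean(1).round().astype(int).tolist(),g[55:75,200].mean(1).round().astype(int).tolist(),g[55:75,80].mean(1).round().astype(int).tolist())
E
```

```text
comb corner [array([ 35.7, -36.8,  10.4]), array([ 36.1, -36.4,   8.4])]
comb corner [array([35.7, 38.2, 10.4]), array([36. , 37.8,  8.4])]
prof [101, 98, 96, 97, 101, 104, 103, 97, 87, 80, 77, 76, 76, 76, 76, 76, 75, 75, 75, 77, 82, 89, 96, 99, 97, 92, 90, 95, 98, 94, 84, 71, 60, 54, 53, 53, 53, 53, 53, 53, 53, 53, 53, 56, 61, 66, 68, 68, 64, 61, 63, 67, 70, 71, 69, 63, 56, 53, 53, 53, 53, 53, 53, 53, 53, 53, 56, 61, 66, 69, 68, 64, 60, 59, 63, 68, 71, 70, 67, 60, 55, 53, 53, 52, 52, 52, 53, 52, 53, 55, 61, 67, 69, 68, 64, 59, 56, 58, 64, 69, 71, 70, 65, 58, 54, 52, 52, 52, 52, 52, 52, 52, 56, 62, 67, 69, 68, 64, 58, 55, 55, 60, 66, 70, 71, 69, 63, 56, 53, 55]
89 sat [6, 5, 5, 17, 88, 89, 22, 13, 0, 13, 13, 8, 4, 7, 7, 4, 3, 3, 0, 3, 6, 13, 12, 6, 3, 6, 7, 7, 10, 13, 11, 8, 8, 8, 0, 9, 9, 5, 79, 101, 96, 99, 95, 94] v [156, 156, 156, 138, 109, 92, 59, 55, 57, 58, 61, 61, 64, 66, 68, 71, 73, 75, 78, 80, 83, 85, 87, 86, 84, 82, 80, 78, 76, 74, 72, 70, 68, 65, 62, 60, 57, 59, 91, 114, 112, 111, 116, 118]
112 sat [24, 25, 25, 25, 91, 88, 16, 7, 25, 18, 16, 6, 5, 20, 16, 14, 5, 18, 10, 1
[... 1357 characters left out ...]
row 120 [131, 132, 132, 131, 132, 133, 132, 132, 133, 133, 133, 133, 133, 133, 133, 134, 133, 132, 132, 133, 132, 131, 130, 134, 143, 152, 156, 157, 156, 155, 155, 156, 156, 157, 157, 156, 156, 156, 156, 155, 155, 155, 155, 156, 157, 156, 156, 156, 156, 156]
board R row 120 [123, 123, 122, 123, 123, 123, 123, 122, 122, 120, 117, 107, 85, 69, 68, 78, 99, 119, 126, 126, 126, 126, 127, 127, 127]
board top col150,90 [79, 79, 81, 83, 84, 85, 85, 87, 95, 106, 114, 119, 120, 120, 119, 119, 119, 119, 120, 121] [79, 79, 78, 76, 76, 76, 77, 82, 93, 107, 117, 122, 123, 122, 122, 123, 123, 123, 123, 123] [119, 119, 120, 121, 123, 124, 124, 124, 132, 146, 153, 154, 155, 155, 156, 155, 155, 156, 156, 155]
```

```bash
python3 - <<'E'
from h import *
import json
i={k:np.array(v) for k,v in json.load(open("w2.json")).items()}; p=i["p"]; r=R.from_quat(i["q"])
loc=lambda P:r.inv().apply(P-p).round(1)
for c,n in zip((75.5,98.5,123,146.5,170,194),range(-60,41,20)): print(n,"crest in tool @75",loc(onz(i,(c,222),75)))
print("board L,R",loc(onz(i,(64,120),42)),loc(onz(i,(236.5,120),42)),"top",[loc(onz(i,(c,63.8),42)) for c in(80,150,200)])
for c in(112,134,178):
    a,b=[r.inv().apply(ray(i,(c,w))[1]) for w in(191,255.2)]
    o=r.inv().apply(i["xyz"]-p); a2,b2=[v[[0,2]]/np.linalg.norm(v[[0,2]]) for v in(a,b)]
    m=a2+b2; m/=np.linalg.norm(m); half=np.arccos(a2@b2)/2; q=o[[0,2]]+m*30/np.sin(half); z=p[2]-45
    print("axis x,z by radius",q.round(1),"world z",p[2]-q[1]," x at z45",(o[0]+m[0]/m[1]*(z-o[2])).round(1))
E
```

```text
-60 crest in tool @75 [ -29.4 -168.6  133.1]
-40 crest in tool @75 [ -29.4 -149.5  133.2]
-20 crest in tool @75 [ -29.5 -129.1  133.2]
0 crest in tool @75 [ -29.5 -109.5  133.2]
20 crest in tool @75 [-29.5 -89.9 133.2]
40 crest in tool @75 [-29.5 -69.9 133.2]
board L,R [  52.1 -184.1  166.3] [ 52.  -35.6 166.4] top [array([  97.6, -164.1,  166.4]), array([  97.6, -106. ,  166.4]), array([ 97.5, -64.5, 166.5])]
axis x,z by radius [-42.5 170.8] world z 37.5427596164466  x at z45 -40.1
axis x,z by radius [-42.5 170.8] world z 37.55240022751636  x at z45 -40.1
axis x,z by radius [-42.5 170.7] world z 37.5716796099197  x at z45 -40.1
```

Call:
{"api": "servo_tool", "payload": {
  "commands": [
    [[0.51,-1.38,0],[0,0,0],1],
    [[0.51,-1.38,0],[0,0,0],1],
    [[0.51,-1.38,0],[0,0,0],1],
    [[0.51,-1.38,0],[0,0,0],1],
    [[0.51,-1.38,0],[0,0,0],1],
    [[0.51,-1.38,0],[0,0,0],1],
    [[0.51,-1.38,0],[0,0,0],1],
    [[0.51,-1.38,0],[0,0,0],1],
    [[0,0,2],[0,0,0],1],
    [[0,0,2],[0,0,0],1],
    [[0,0,2],[0,0,0],1],
    [[0,0,2],[0,0,0],1],
    [[0,0,2],[0,0,0],1],
    [[0,0,2],[0,0,0],1],
    [[0,0,1],[0,0,0],1],
    [[0,0,1],[0,0,0],1],
    [[0,0,0],[0,0,0],1],
    [[0,0,0],[0,0,0],1]
  ]
}}

```text
t: 8.75
tool_pos: [543.4, 4.2, 69.9]
tcp_rot: [-0.174, 0.985, -0.0, 0.001]
wrist_force: [0.6, 0.6, -2.9]
grip_width: 0.147
grip_force: 58.8
```

```bash
python3 - <<'E'
from h import *
s=monitor.observe(); print(s["t"],s["tool_pos"],R.from_quat(s["tcp_rot"]).as_matrix().round(3),s["wrist_force"])
a=optics.capture("top"); b=optics.capture("wrist");c=optics.capture("scene")
cv2.imwrite("pics/m3.png",np.hstack([cv2.resize(b,(400,300)),cv2.resize(c[170:280,170:320],(400,300),interpolation=2)])[:,:,::-1])
cv2.imwrite("pics/w3.png",b[:,:,::-1]);cv2.imwrite("pics/t3.png",a[:,:,::-1]);cv2.imwrite("pics/s3.png",c[:,:,::-1])
E
```

```text
8.75 [543.40995179   4.211111    69.87471591] [[-0.939 -0.343  0.001]
 [-0.343  0.939  0.   ]
 [-0.001 -0.    -1.   ]] [ 0.61026453  0.59402756 -2.90869205]
```

View pics/m3.png

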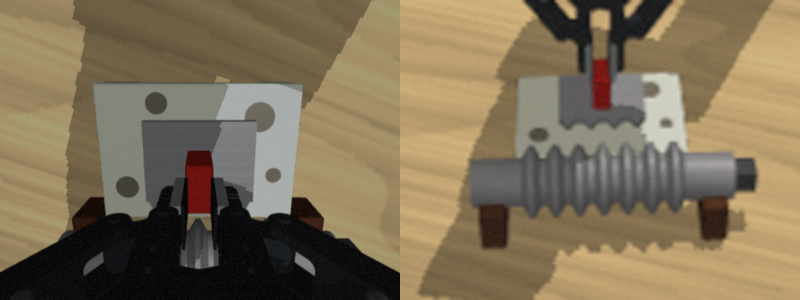

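The left half (wrist) shows the comb over the board, with the comb's back edge at (142..256,121) and the board edges at about 96 and 302. The right half (scene) shows four teeth facing the grooves with a gap left.

```bash
python3 - <<'E'
from h import *
i=optics.camera_info("wrist"); s=monitor.observe(); p=s["tool_pos"]; r=R.from_quat(s["tcp_rot"])
loc=lambda P:r.inv().apply(P-p).round(1)
g=cv2.GaussianBlur(cv2.imread("pics/w3.png"),(3,3),0).astype(float).mean(2)
def edge(a,o): 
    k=np.argmax(abs(np.diff(a))); return o+k+.5,abs(np.diff(a)).max()
for row in(180,200,215):
    E=[edge(g[row,a:b],a) for a,b in((120,165),(185,215),(340,375),(400,440))]; print(row,E)
    e=[x[0] for x in E]
    B=[loc(onz(i,(c,row),42)) for c in(e[0],e[3])]; C=[loc(onz(i,(c,row),56)) for c in(e[1],e[2])]
    print("board y mid",(B[0]+B[1])[1]/2,B[1][1]-B[0][1],"comb y mid",(C[0]+C[1])[1]/2,C[1][1]-C[0][1])
for c in(210,240,280,330,350): print(c,"comb back",loc(onz(i,(c,edge(g[155:185,c],155)[0]),56)))
for c in(150,180,250,300,390): 
    e=edge(g[95:135,c],95); print(c,e,"board back",loc(onz(i,(c,e[0]),42)))
E
```

```text
180 [(np.float64(135.5), np.float64(11.666666666666657)), (np.float64(197.5), np.float64(16.333333333333343)), (np.float64(358.5), np.float64(8.666666666666671)), (np.float64(417.5), np.float64(16.0))]
board y mid -0.5499999999999972 147.5 comb y mid 0.25 78.1
200 [(np.float64(137.5), np.float64(9.333333333333343)), (np.float64(199.5), np.float64(16.33333333333333)), (np.float64(357.5), np.float64(17.666666666666686)), (np.float64(415.5), np.float64(13.666666666666657))]
board y mid -0.6000000000000014 147.39999999999998 comb y mid 0.4499999999999993 77.69999999999999
215 [(np.float64(139.5), np.float64(10.0)), (np.float64(200.5), np.float64(16.66666666666667)), (np.float64(356.5), np.float64(18.66666666666667)), (np.float64(414.5), np.float64(13.333333333333343))]
board y mid -0.3499999999999943 147.5 comb y mid 0.5 77.6
210 comb back [ 36.3 -32.4  13.9]
240 comb back [ 36.3 -18.   13.9]
280 comb back [36.2  1.2 13.9]
330 comb back [36.2 25.2 13.9]
350 comb back [35.3 34.9 13.9]
150 (np.float64(116.5), np.float64(16.0)) board back [ 59.7 -63.8  27.9]
180 (np.float64(116.5), np.float64(16.333333333333343)) board back [ 59.7 -48.8  27.9]
250 (np.float64(116.5), np.float64(13.666666666666671)) board back [ 59.6 -13.8  27.9]
300 (np.float64(117.5), np.float64(13.666666666666671)) board back [59.1 11.3 27.9]
390 (np.float64(117.5), np.float64(29.999999999999986)) board back [59.1 56.3 27.9]
```

Call:
{"api": "servo_tool", "payload": {
  "commands": [
    [[0,-0.04,0.6],[0,0,0],1],
    [[0,0,0.4],[0,0,0],1],
    [[0,0,0.2],[0,0,0],1],
    [[-0.6,0,0],[0,0,0],1],
    [[-0.6,0,0],[0,0,0],1],
    [[-0.5,0,0],[0,0,0],1],
    [[-0.2,0,0],[0,0,0],1],
    [[0,0,0],[0,0,0],1]
  ]
}}

```text
t: 9.9
tool_pos: [561.0, 10.4, 57.3]
tcp_rot: [-0.174, 0.985, -0.0, -0.0]
wrist_force: [1.0, -0.0, -2.6]
grip_width: 0.152
grip_force: 58.8
```

Call:
{"api": "servo_tool", "payload": {
  "commands": [
    [[-0.3,0,0],[0,0,0],1],
    [[-0.2,0,0],[0,0,0],1],
    [[-0.2,0,0],[0,0,0],1],
    [[0,0,0.1],[0,0,0],1],
    [[0,0,0],[0,0,0],1]
  ]
}}

```text
t: 10.52
tool_pos: [567.4, 12.7, 56.3]
tcp_rot: [-0.174, 0.985, -0.0, 0.0]
wrist_force: [0.4, -0.4, -1.4]
grip_width: 0.148
grip_force: 58.9
```

Call:
{"api": "servo_tool", "payload": {
  "commands": [
    [[-0.15,0,0.05],[0,0,0],1],
    [[-0.1,0,0],[0,0,0],1],
    [[0,0,0],[0,0,0],1]
  ]
}}

```text
t: 10.9
tool_pos: [568.8, 13.3, 56.3]
tcp_rot: [-0.174, 0.985, -0.0, -0.001]
wrist_force: [-3.8, -1.5, 6.0]
grip_width: 0.152
grip_force: 59.9
```

Call:
{"api": "servo_tool", "payload": {
  "commands": [
    [[-0.1,0,-0.03],[0,0,0],1],
    [[0,0,0],[0,0,0],1],
    [[0,0,0],[0,0,0],1]
  ]
}}

```text
t: 11.28
tool_pos: [569.6, 13.6, 56.4]
tcp_rot: [-0.174, 0.985, -0.0, -0.001]
wrist_force: [-4.5, -2.3, 5.7]
grip_width: 0.152
grip_force: 60.0
```

Call:
{"api": "servo_tool", "payload": {
  "commands": [
    [[-0.1,0,0],[0,0,0],1],
    [[0,0,0],[0,0,0],1],
    [[-0.1,0,0],[0,0,0],1],
    [[0,0,0],[0,0,0],1]
  ]
}}

```text
t: 11.78
tool_pos: [570.1, 13.7, 56.6]
tcp_rot: [-0.174, 0.985, -0.001, -0.002]
wrist_force: [-7.6, -2.2, 11.2]
grip_width: 0.151
grip_force: 60.6
```

Call:
{"api": "servo_tool", "payload": {
  "commands": [
    [[0.1,0,-0.05],[0,0,0],1],
    [[0,0,0],[0,0,0],1],
    [[0,0,0],[0,0,0],0.7],
    [[0,0,0],[0,0,0],0.5],
    [[0,0,0],[0,0,0],0.3],
    [[0,0,0],[0,0,0],0],
    [[0,0,0],[0,0,0],0],
    [[0,0,-1],[0,0,0],0],
    [[0,0,-2],[0,0,0],0],
    [[0,0,-3],[0,0,0],0],
    [[0,0,-3],[0,0,0],0],
    [[0,0,-3],[0,0,0],0],
    [[-0.5,0,-2],[0,0,0],0],
    [[-2,0,0],[0,0,0],0],
    [[-2,0,0],[0,0,0],0],
    [[0,0,0],[0,0,0],0]
  ]
}}

```text
t: 13.78
tool_pos: [615.0, 30.1, 197.0]
tcp_rot: [-0.174, 0.985, -0.0, 0.001]
wrist_force: [-0.5, -0.3, 0.3]
grip_width: 1.0
grip_force: 0.0
```

```bash
python3 - <<'E'
from h import *
import json
s=monitor.observe(); print(s["t"],s["tool_pos"],s["wrist_force"])
i=optics.camera_info("wrist"); b=optics.capture("wrist")
d={k:np.array(v).tolist() for k,v in i.items()}; d["p"]=s["tool_pos"].tolist(); d["q"]=np.array(s["tcp_rot"]).tolist(); json.dump(d,open("w4.json","w"))
cv2.imwrite("pics/w4.png",b[:,:,::-1])
cv2.imwrite("pics/w4z.png",cv2.resize(b[80:330,110:450],(800,588),interpolation=2)[:,:,::-1])
E
```

```text
13.775 [614.96179084  30.06905171 197.02665968] [-0.53311813 -0.27044817  0.29658312]
```

View pics/w4z.png

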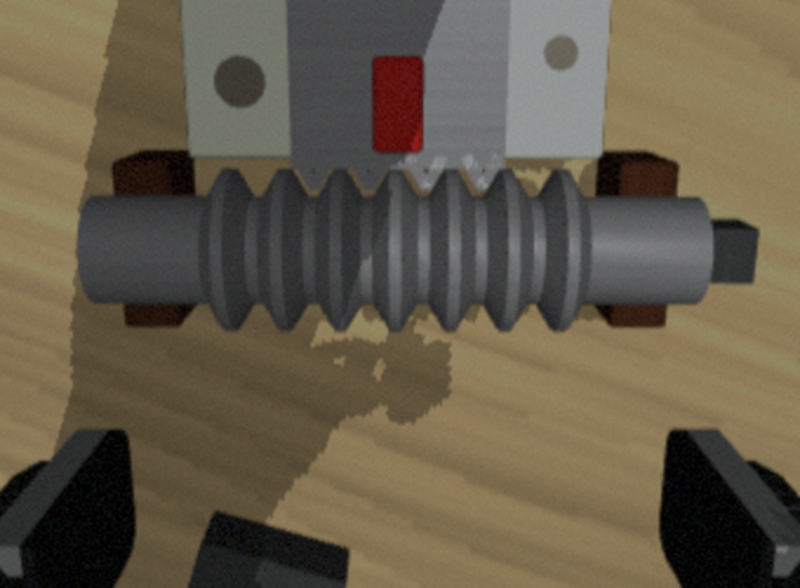

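The crop shows the comb's four teeth at columns 315, 370, 428 and 483, sitting in the grooves at 313, 368, 423 and 478. The front edge meets the crest silhouettes near row 170. Next I measure how far home and how square it is.

```bash
python3 - <<'E'
from h import *
import json
i={k:np.array(v) for k,v in json.load(open("w4.json")).items()}; p=i["p"]; r=R.from_quat(i["q"])
loc=lambda P:r.inv().apply(P-p).round(1)
g=cv2.GaussianBlur(cv2.imread("pics/w4.png"),(3,3),0).astype(float).mean(2)
def edge(a,o): 
    d=abs(np.diff(a)); k=np.argmax(d); return o+k+.5
xs=np.arange(240,325,4)
# back edge of comb and of board
rows=np.array([edge(g[15:95,c],15) for c in xs]); print("comb back rows",rows)
P=np.array([loc(onz(i,(c,w),48)) for c,w in zip(xs,rows)]); print("x back",np.median(P[:,0]),"slope deg",np.degrees(np.polyfit(P[:,1],P[:,0],1)[0]))
for row in(60,90,110,130):
    e=[edge(g[row,a:b],a) for a,b in((175,205),(215,245),(315,345),(355,380))]
    print(row,e,"comb y mid",sum(loc(onz(i,(c,row),48))[1] for c in e[1:3])/2,"board",sum(loc(onz(i,(c,row),42))[1] for c in(e[0],e[3]))/2)
cols=110+np.array([233,286,341,396,451,506,561])/2.353
print("crests y",[loc(onz(i,(c,80+250/2.353),75))[1] for c in cols])
o=r.inv().apply(i["xyz"]-p)
for c in cols:
    c=int(round(c)); up,dn=[edge(g[a:b,c],a) for a,b in((140,160),(205,230))]
    a2,b2=[(lambda v:v[[0,2]]/np.linalg.norm(v[[0,2]]))(r.inv().apply(ray(i,(c,w))[1])) for w in(up,dn)]
    m=a2+b2; print(c,up,dn,"axis x",(o[0]+m[0]/m[1]*(p[2]-45-o[2])).round(1))
cv2.imwrite("pics/z4.png",cv2.resize(cv2.imread("pics/w4.png")[125:175,215:345],(780,300),interpolation=2))
E
```

```text
comb back rows [18.5 19.5 78.5 78.5 78.5 78.5 78.5 78.5 78.5 78.5 78.5 78.5 78.5 78.5
 78.5 78.5 78.5 78.5 78.5 78.5 78.5 53.5]
x back 84.8 slope deg -13.396838895444196
60 [np.float64(185.5), np.float64(235.5), np.float64(328.5), np.float64(370.5)] comb y mid 3.349999999999998 board 0.19999999999999574
90 [np.float64(186.5), np.float64(231.5), np.float64(326.5), np.float64(368.5)] comb y mid 1.0 board -0.25
110 [np.float64(201.5), np.float64(221.5), np.float64(325.5), np.float64(367.5)] comb y mid -3.5 board 5.4999999999999964
130 [np.float64(189.5), np.float64(232.5), np.float64(324.5), np.float64(365.5)] comb y mid 0.5500000000000007 board -0.29999999999999716
crests y [np.float64(-53.8), np.float64(-36.2), np.float64(-17.9), np.float64(0.4), np.float64(18.6), np.float64(36.9), np.float64(55.2)]
209 151.5 220.5 axis x -3.2
232 151.5 220.5 axis x -3.2
255 151.5 220.5 axis x -3.2
278 151.5 220.5 axis x -3.2
302 151.5 220.5 axis x -3.2
325 146.5 220.5 axis x -1.1
348 146.5 220.5 axis x -1.1
```

View pics/z4.png

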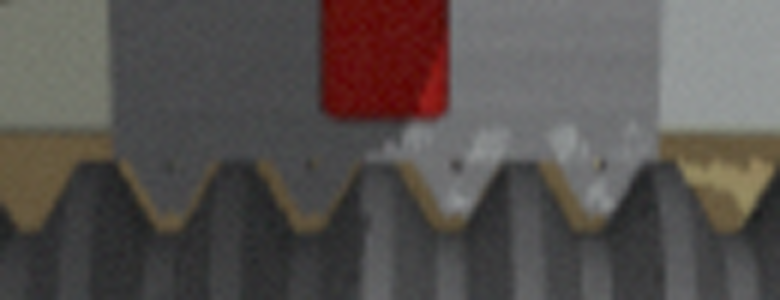

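The enlarged view shows the front edge directly against every crest at row 163. About 2 mm is left at each tooth tip, which is the expected 10 − 8, and the side play is small and even. The comb is fully home and square.

```bash
python3 -c "
from plant import bot
print(bot.finish_job())"
```

```text
the job is handed in; nothing more can be done
None
```

The red 20 mm comb lies flat on the board with all four teeth seated home in the spindle's grooves, released and square; the other combs were not touched, and the job was handed in at about 14 s.

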